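Shim the rocking stirrer

ROBOT

A 6-joint arm with a two-finger parallel gripper is mounted at the origin on a cart in front of the work surface, level with it; the furniture and walls round the work are solid. World frame = base frame: x ahead of the robot, y to its left, z up, the work surface at z = 0. Lengths are in mm, angles in rad, forces in N, time in s.
With the tool pointing down it reaches from about 275 to 775 mm from the base axis. Payload 14.6 kg.
Tool frame: the origin (TCP) lies on the centre line of the jaws, within the pads' length; the fingertips stand 11 mm ahead of it and the grasp point (between the pads) lies 8 mm behind it; z points along the fingers, y is the direction in which the jaws open and shut (so a half turn about z gives the same grasp; the last joint's range is limited). The gripper opens to 85 mm and grips with 20 to 120 N. Pads are 22 mm wide; open, the fingers measure 114 mm over their backs; the gripper's body (76 mm by 85 mm) begins 54 mm behind the grasp point. The pads swing forward as they close: fully open they stand 13 mm farther back than shut.
Start: joints at [0.961, 0.263, -0.048, 1.259, 0, 1.415], TCP at [230.628, 471.634, 202.678] pointing down, gripper open.
Joint ranges: [-2.65, 2.65], [-0.89, 1.7], [-1.18, 1.37], [-2.13, 2.11], [-1.35, 1.29], [-3.14, 3.14]. Speed limits (rad/s): [1.89, 1.89, 2.57, 2.79, 3.14, 3.14].

INTERFACE

Orientations are given as a rotation vector (axis times angle).
In Python, from station import * gives the robot as it stands. Calls block until the motion is done:
- goto(position, orientation): joint-space move of the TCP to a pose.
- servo_line(position, orientation=None, velocity=150, f_stop=None): straight line of the TCP; orientation=None keeps the orientation; velocity is the mean speed in mm/s. With f_stop (N) it stops when the force on the tool has changed by that much, and returns True; else False.
- set_joints(angles): joint-space move.
- gripper_to(opening): finger opening in mm; the grip force is fixed at half the most; returns when the fingers have stopped.
- wait(seconds).
- inverse_kinematics(position, orientation): joint angles nearest the present ones, or None.
- sense(): the state.
- camera(name): name is "scene" or "top"; returns the picture (400x640x3 uint8, red, green, blue); there is no depth.
- camera_model(name): a dict with "vertical_fov" (degrees; the focal length in pixels is half the picture's height over the tangent of half this angle, whatever the lens; pixels are square), "cx", "cy" (the principal point, pixels), "k1" (the pictures are not rectified: a ray, as slopes to the right and down, at radius r is drawn at 1 + k1 r^2 times it, then the intrinsics apply), "extrinsics" (4x4, takes a point from camera to world coordinates). Camera axes: x right, y up, looking along -z (the intrinsics and any distortion apply to the point x, -y, -z); pixel columns grow to the right and rows downward; lengths in mm; the calibration is good to about 2 mm. A picture is of the moment at which its call begins. camera_model takes no time and is no camera call.
A pose or a line that the arm cannot do raises IKError and nothing moves.
- finish_job(): hands the job in, once; it reports no verdict.
Trained networks look in the newest picture that a camera, given by its name, has taken for a name from the list of things; names that differ only in an ending like _2 or _b are one class to them, and where a whole thing is asked for, a point or a joint stands for the part that bears it (a point fixed in the world has none). Each returns a list of dicts, best first, with "conf" (0 to 1); they miss things now and then, are a little off and sometimes report something else, mostly with a low value. They report only what shows in the picture. A call takes as long as a camera call.
- spot_in(name, camera): "at" ([row, column] in pixels, amid what is visible of it).
The state is a dict: "t": time; "joints": joint angles; "joint_velocities": joint speeds; "joint_torque": joint torques, N m; "eef_pos": TCP position; "tcp_rot": TCP orientation; "ft_force": force on the tool from outside, world axes, zero at the start; "ft_torque": the same for the moment, N m; "grip_width": finger opening in mm.
Only numpy, scipy, OpenCV 4.12 (cv2) and the standard library are available. Lean on these libraries where they do the work, as an engineer would, in place of code of your own. Each camera call takes 0.05 s, during which the arm holds its last target. There are 200 camera calls.

TASK

The magnetic stirrer rocks because its front right foot is too short to reach the bench. Push the yellow wedge, thin edge first, under that foot with the fingertips until it is snug and carries the foot, but not so far that it tips the stirrer; then press down on the stirrer's top right above that foot to check that the corner no longer dips, and let go. Do not pick anything up, do not shove the stirrer out of its place, and leave the other things where they stand.

Things in the scene. Friction and masses are not known exactly. Their poses are not given: they have to be found in the camera images.
- stirrer: low white magnetic stirrer, loose, about 2.5 kg, rubber feet; housing 140 (x) x 190 (y) mm, underside 26 and flat top 66 mm above the bench; a round plate (115 mm across, centre x +6, y +10 mm) stands 6 mm higher. Origin on the bench under its centre, x to its back, y to its left, z up; front panel faces -x. Feet at x +-50, y +-75 mm: it stands level on three, the front right one hangs free
- short_foot (a joint): how far the short front right foot is screwed in, m: while the stirrer is level its sole hangs 5 mm plus this value (5 to 10 mm in all) above the bench. It is seized and keeps this value
- foot_sole (a point): lowest point, in the middle, of the short foot's domed rubber sole (25 mm across, front right foot, x -50, y -75 mm on the stirrer)
- corner_top (a point): point on the flat housing top right above the short foot, 20 mm in from the front and right edges: where to press; flat for 15 mm all round. Unsupported, this corner dips at about 4 N until the foot meets the bench (3 to 7 degrees)
- shim: yellow smooth hard plastic wedge, loose, 60 g, 125 long, 60 mm wide, flat on the bench before the short foot. Origin at the middle of its thin edge, on the bench; x points out of the thin edge, the way to push; z up. 2 mm thick at the thin edge, it rises 0.12 mm per mm to 13.4 mm at x -95; from there to x -125 a heel block 26 mm high with an upright back face
- shim_heel (a point): middle of the wedge's upright back face (60 mm wide, 26 mm high), 13 mm above the bench: where to push. The wedge slides at under 0.5 N; bearing on the foot it needs 2 N (just snug) to 12 N (far too deep), and each further 10 mm raises the foot by 1.2 mm
- cup_orange: specimen cup with orange screw cap, 44 mm across, 53 mm high, loose, standing before the left half of the stirrer; leave it alone. Origin at the centre of its underside.
- decapper: orange hand decapper, 35 mm across, 70 mm high, loose, standing to the right of the stirrer; leave it alone
- scanner: dark hand scanner, 88 x 207 x 54 mm, loose, lying at the front right; leave it alone
- wipe_pack: pale blue pack of wipes, 112 x 75 x 41 mm, loose, lying at the front right; leave it alone

How it is judged:
By the outcome, as a careful person would: the job done as asked, in the order asked, and still so for the second after the job is handed in, with the robot touching nothing.
It also fails if it takes over 48 s, if anything falls off the work surface, if the arm or the gripper's body presses on something with over 40 N, if the wrist force passes 120 N, or if a joint passes its speed limit or range.

## Working session

There is one attempt and no reset: what is moved stays moved. The work goes in short steps, each a Python script; the robot and the scene stay as the last script left them, time stands still between calls to the robot, and variables do not carry over. Pictures are saved under pics/ and viewed, about 8 in all and at most 12, crops included, and the job is handed in when it is done.

```bash
mkdir -p pics; cat > h.py <<'E'
from station import *
import numpy as np, cv2
def cam(n):
    m=camera_model(n); f=200/np.tan(np.radians(m["vertical_fov"])/2)
    return m,f,np.array(m["extrinsics"])
def proj(n,P):
    m,f,E=cam(n); p=(np.linalg.inv(E)@np.append(P,1))[:3]
    s=np.array([p[0],-p[1]])/-p[2]; s=s*(1+m["k1"]*(s@s)); return [m["cx"]+f*s[0],m["cy"]+f*s[1]]
def unproj(n,row,col,z):
    m,f,E=cam(n); d=np.array([col-m["cx"],row-m["cy"]])/f; s=d.copy()
    for _ in range(30): s=d/(1+m["k1"]*(s@s))
    r=E[:3,:3]@np.array([s[0],-s[1],-1]); o=E[:3,3]; return o+r*(z-o[2])/r[2]
def save(n,name,crop=None,scale=1):
    im=camera(n)
    if crop: im=im[crop[0]:crop[1],crop[2]:crop[3]]
    im=cv2.resize(im,None,fx=scale,fy=scale,interpolation=cv2.INTER_CUBIC); cv2.imwrite("pics/"+name,im[:,:,::-1]); return im
E
python3 - <<'E'
from h import *
save("top","top0.png");save("scene","scene0.png")
for c in("top","scene"):
    m,f,Em=cam(c);print(c,m["k1"],f,Em.round(2).tolist())
    for n in("stirrer","shim","shim_heel","corner_top","foot_sole","cup_orange","decapper","scanner","wipe_pack"):
        r=spot_in(n,c); print(n,[(np.round(d["at"],1).tolist(),round(d["conf"],2),unproj(c,*d["at"],0).round(0).tolist()[:2]) for d in r[:2]])
print(sense())
E
```

```text
top -0.10137441416764212 497.25111167490076 [[-0.02, 0.99, -0.15, 334.79], [-1.0, -0.03, -0.01, 149.49], [-0.01, 0.15, 0.99, 1539.33], [0.0, 0.0, 0.0, 1.0]]
stirrer [([178.0, 262.1], 0.81, [625.0, 334.0])]
shim [([227.0, 286.4], 0.6, [469.0, 260.0])]
shim_heel [([225.4, 286.0], 0.94, [474.0, 261.0])]
corner_top [([179.6, 260.0], 0.55, [620.0, 341.0])]
foot_sole []
cup_orange [([221.6, 242.2], 0.54, [489.0, 398.0])]
decapper []
scanner [([166.1, 335.9], 0.71, [657.0, 101.0]), ([240.5, 430.8], 0.64, [415.0, -187.0])]
wipe_pack [([246.5, 365.2], 0.57, [402.0, 18.0])]
scene 0.0044228294528338204 485.0540789232539 [[0.88, 0.31, -0.36, 104.31], [-0.47, 0.58, -0.67, -657.56], [0.0, 0.75, 0.66, 868.13], [0.0, 0.0, 0.0, 1.0]]
stirrer [([164.2, 311.5], 0.64, [635.0, 367.0])]
shim [([201.4, 272.5], 0.88, [464.0, 268.0]), ([268.2, 294.8], 0.67, [414.0, 27.0])]
shim_heel [([203.0, 273.6], 0.88, [464.0, 261.0])]
corner_top [([163.0, 311.5], 0.71, [638.0, 372.0])]
foot_sole []
cup_orange [([167.5, 260.1], 0.73, [494.0, 423.0])]
decapper [([205.8, 365.0], 0.84, [676.0, 136.0])]
scanner [([327.3, 342.3], 0.72, [430.0, -164.0])]
wipe_pack [([267.7, 293.8], 0.74, [412.0, 30.0])]
{'t': 1.0, 'joints': array([ 9.60684266e-01,  2.63080762e-01, -4.83156463e-02,  1.25941862e+00,
       -5.08180389e-06,  1.41550659e+00]), 'joint_velocities': array([-0.00069525, -0.00179987,  0.00107103, -0.00152483, -0.00242291,
        0.00054066]), 'joint_torque': array([-2.57905507e-03, -6.37449288e+01,  3.84767604e+01,  1.64138837e-03,
       -3.55414277e-04, -7.98372355e-06]), 'eef_pos': array([230.6268632 , 471.61542745, 202.68251139]), 'tcp_rot': array([-7.08290707e-01, -3.06070489e+00,  3.02279386e-05]), 'ft_force': array([0.09186991, 0.28306284, 0.09527627]), 'ft_torque': array([-0.01623812,  0.02748711, -0.00015756]), 'grip_width': 85.42735888617915}
```

View pics/top0.png

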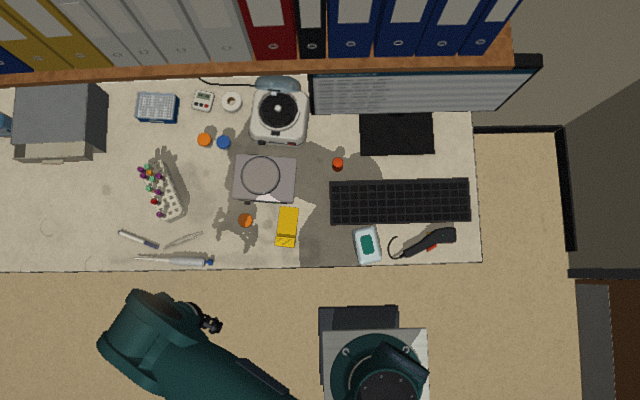

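View pics/scene0.png

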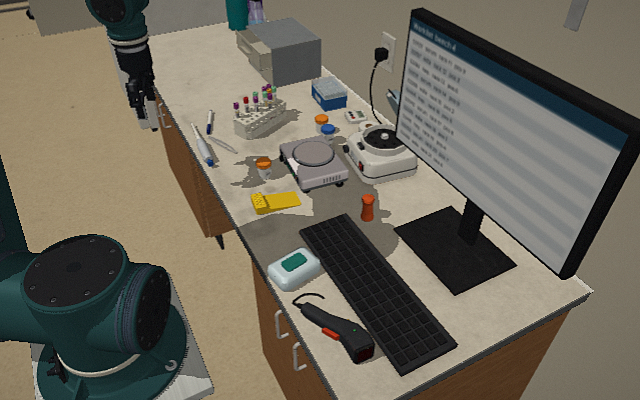

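The top view shows the stirrer at about column 265, row 178. The yellow wedge is at (287, 227) with its heel toward the robot, and the cup is at (246, 220), left of the wedge. The scene view agrees. Next I'll take enlarged crops.

```bash
python3 - <<'E'
from h import *
save("top","top1.png",(145,255,225,325),7)
save("scene","scene1.png",(125,220,240,370),6)
E
```

```text
(no output)
```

View pics/top1.png

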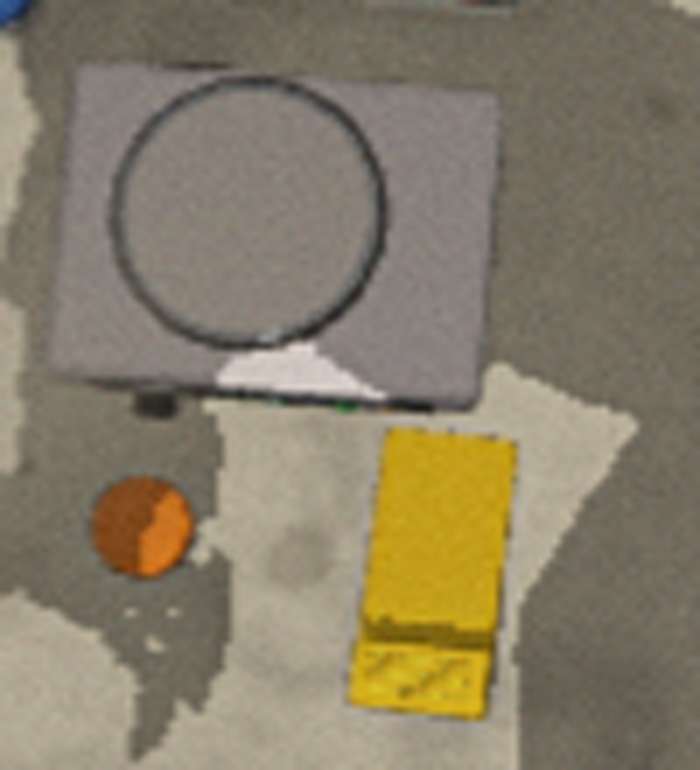

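View pics/scene1.png

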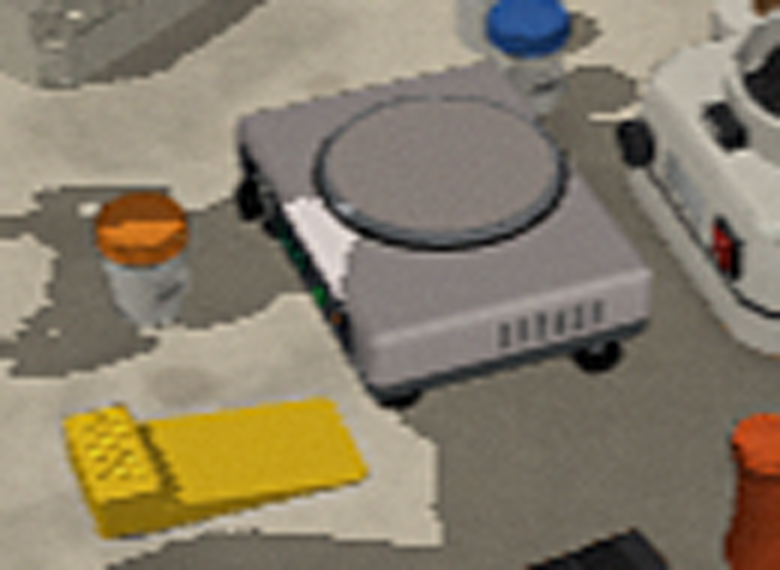

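The top crop shows the stirrer's housing corners clearly. The wedge is already lined up roughly with the front right foot, with its thin edge about 20 px (in the crop) short of the housing front. I'll fit both poses to the corner pixels from both views.

```bash
cat > fit.py <<'E'
from h import *
from scipy.optimize import least_squares
def fit(obs,x0):
    def res(p):
        c,s=np.cos(p[2]),np.sin(p[2]); r=[]
        for n,uv,q in obs:
            P=[p[0]+c*q[0]-s*q[1],p[1]+s*q[0]+c*q[1],q[2]]
            r+=list(np.array(proj(n,P))-uv)
        return r
    o=least_squares(res,x0,loss="soft_l1",x_scale=[100,100,1]); return o.x,np.array(res(o.x)).reshape(-1,2)
def T(u,v): return [(u+.5)/7-.5+225,(v+.5)/7-.5+145]
def S(u,v): return [(u+.5)/6-.5+240,(v+.5)/6-.5+125]
if __name__=="__main__":
    st=[("top",T(78,65),(70,95,66)),("top",T(499,95),(70,-95,66)),("top",T(472,408),(-70,-95,66)),("top",T(52,378),(-70,95,66)),
    ("scene",S(238,118),(-70,95,66)),("scene",S(368,348),(-70,-95,66)),("scene",S(652,270),(70,-95,66)),("scene",S(488,63),(70,95,66))]
    sh=[("top",T(388,430),(0,30,2)),("top",T(516,440),(0,-30,2)),("top",T(350,705),(-125,30,26)),("top",T(487,718),(-125,-30,26)),("top",T(492,650),(-95,-30,26)),
    ("scene",S(338,400),(0,30,2)),("scene",S(368,472),(0,-30,2)),("scene",S(65,415),(-125,30,26)),("scene",S(127,404),(-95,30,26)),("scene",S(98,506),(-125,-30,26)),("scene",S(105,537),(-125,-30,0))]
    for cams in (("top",),("scene",),("top","scene")):
        for nm,o in(("st",st),("sh",sh)):
            x,r=fit([a for a in o if a[0] in cams],[550,270,0]); print(nm,cams,x.round(3),abs(r).max().round(2),r.std().round(2))
            if nm=="st":
                c,s=np.cos(x[2]),np.sin(x[2]); print("foot",x[0]-50*c+75*s,x[1]-50*s-75*c)
    for c in("top","scene"):
        o=np.array(camera_model(c)["extrinsics"])[:3,3];print(o)
E
python3 fit.py
```

```text
st ('top',) [ 6.12250e+02  3.21557e+02 -9.90000e-02] 1.7 0.9
foot 555.0866260805809 251.8619084137165
sh ('top',) [ 5.31841e+02  2.50512e+02 -1.21000e-01] 0.48 0.23
st ('scene',) [ 6.11389e+02  3.19347e+02 -9.40000e-02] 2.31 0.96
foot 554.5447711075126 249.39160719644832
sh ('scene',) [ 5.32972e+02  2.48542e+02 -1.43000e-01] 1.31 0.71
st ('top', 'scene') [ 6.12003e+02  3.20346e+02 -9.60000e-02] 2.22 0.96
foot 555.0394766501599 250.48807026947077
sh ('top', 'scene') [ 5.32486e+02  2.49680e+02 -1.29000e-01] 1.48 0.59
[ 334.79436678  149.48904501 1539.33425434]
[ 104.30500135 -657.55849232  868.1299668 ]
```

```bash
cat >> h.py <<'E'
from scipy.spatial.transform import Rotation as R
W=np.array([532.3,249.8]);YAW=-0.125
A=np.array([np.cos(YAW),np.sin(YAW),0])
def rot(t):
    z=np.sin(t)*A+[0,0,-np.cos(t)]; y=np.array([-A[1],A[0],0]); return R.from_matrix(np.c_[np.cross(y,z),y,z]).as_rotvec()
RP=rot(np.radians(15))
def pp(s,z=18): # TCP with contact corner at heel when wedge advanced s mm
    return np.append(W,z)+A*(s-125-13.5)
E
python3 - <<'E'
from h import *
q=inverse_kinematics(pp(-35,90),RP);print(q, inverse_kinematics(pp(80),RP))
goto(pp(-35,90),RP); gripper_to(25)
servo_line(pp(-35),velocity=100)
f0=sense()["ft_force"]
print(servo_line(pp(15),velocity=40,f_stop=5)); s=sense();print(s["t"],s["ft_force"]-f0,s["eef_pos"],pp(15),s["grip_width"])
save("top","top2.png",(145,255,225,325),7)
E
```

```text
[ 0.582965    0.08852862 -0.64198033  0.63947354 -0.16911214  0.69088737] [ 0.4249322   0.2948334  -0.60784828  0.44352576 -0.13568238  0.53460824]
False
4.9833 [ 0.14240623 -0.70510547  0.22296603] [409.52447318 265.22142052  17.98278391] [409.7635881  265.19732957  18.        ] 24.8827278708467
```

View pics/top2.png

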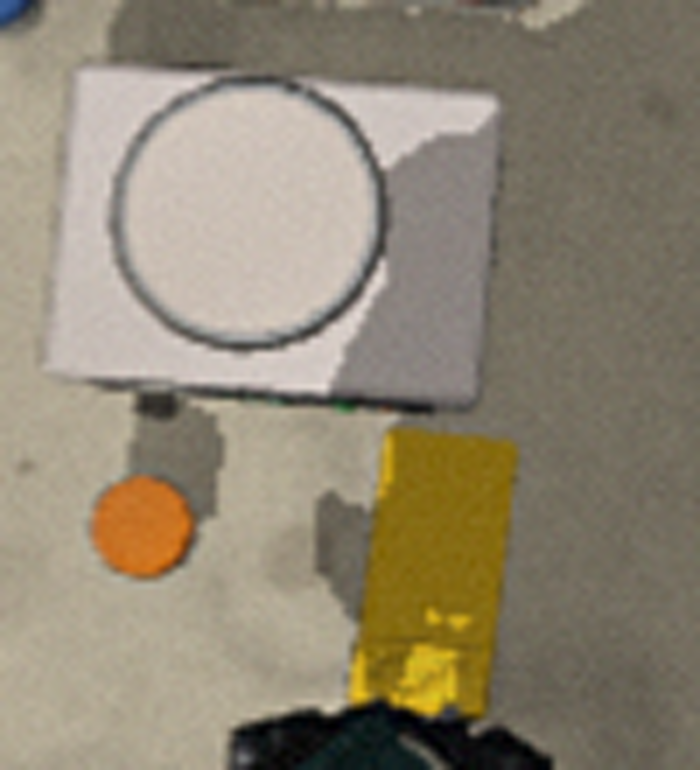

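```bash
python3 - <<'E'
from h import *
s=sense();p=s["eef_pos"];print(s["joints"],s["tcp_rot"],RP)
for q in(p,np.append(W,2)-A*0,np.append(W,26)-A*125): 
    u=proj("top",q); print((np.array(u)-[225,145])*7, (np.array(proj("scene",q))-[200,130])*6)
save("scene","scene2.png",(130,230,200,330),6)
E
```

```text
[ 0.50654128  0.22979431 -0.70871791  0.41941774 -0.15333935  0.61490083] [ 0.17957918  2.87474354 -0.0237372 ] [ 0.17989595  2.8745864  -0.02368375]
[417.11025868 705.75937319] [321.49087159 439.9301577 ]
[450.01894054 430.43646986] [587.95541765 402.36725585]
[415.35841432 707.80788679] [317.15149783 426.90182385]
```

View pics/scene2.png

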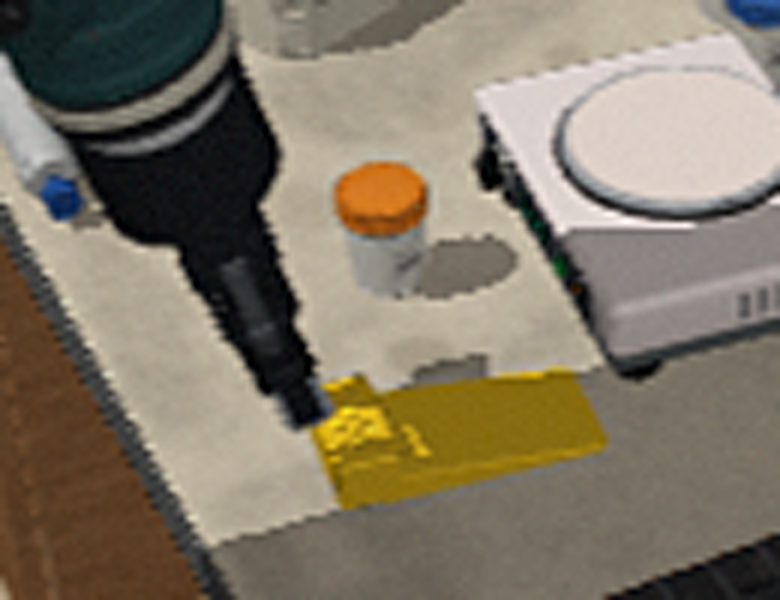

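```bash
python3 - <<'E'
from h import *
for z in(5,10,20,28): print(z,unproj("scene",130+428/6,200+292/6,z).round(1),unproj("scene",130+415/6,200+330/6,z).round(1))
q=np.append(W,0)-A*125
for dy in(30,15,0,-30):
    for z in(0,13,26):
        print(dy,z,((np.array(proj("scene",q+[0.125*dy,dy,z]))-[200,130])*6).round())
E
```

```text
5 [405.6 293.    5. ] [424.1 293.2   5. ]
10 [403.9 287.5  10. ] [422.2 287.7  10. ]
20 [400.4 276.5  20. ] [418.5 276.7  20. ]
28 [397.6 267.7  28. ] [415.6 267.9  28. ]
30 0 [304. 429.]
30 13 [302. 407.]
30 26 [299. 385.]
15 0 [313. 450.]
15 13 [311. 428.]
15 26 [308. 406.]
0 0 [322. 471.]
0 13 [320. 449.]
0 26 [317. 427.]
-30 0 [340. 514.]
-30 13 [338. 492.]
-30 26 [336. 470.]
```

```bash
python3 - <<'E'
from h import *
servo_line(pp(-12),velocity=60)
print(servo_line(pp(-12,-12),velocity=20,f_stop=3)); s=sense();print(s["t"],s["ft_force"],s["eef_pos"],pp(-12))
p=s["eef_pos"];print((np.array(proj("scene",p))-[225,160])*10)
im=camera("scene")[160:220,225:305].astype(float)
im=255*(im/255)**.6
cv2.imwrite("pics/s3.png",cv2.resize(im.astype(np.uint8),None,fx=10,fy=10,interpolation=cv2.INTER_CUBIC)[:,:,::-1])
E
```

```text
False
7.3333 [-0.52633289 -0.14547601  0.34391045] [383.0358789  268.59452059 -11.90158782] [382.97425108 268.56354737  18.        ]
[197.88071698 540.49508463]
```

View pics/s3.png

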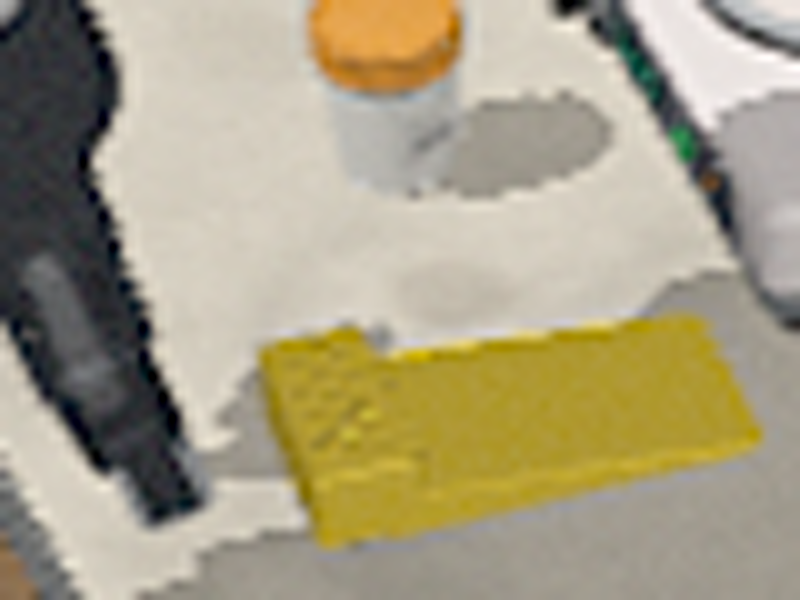

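The tips didn't touch the bench with the TCP at z = -12, so with the jaws part open they sit about 20 mm higher than stated. I'll shut the jaws and probe the bench to calibrate the tip height.

```bash
python3 - <<'E'
from h import *
servo_line(pp(-12,35),velocity=100)
gripper_to(0); print(sense()["grip_width"])
print(servo_line(pp(-12,-25),velocity=30,f_stop=3)); s=sense();print(s["t"],s["ft_force"],s["eef_pos"],s["tcp_rot"])
servo_line(s["eef_pos"]+[0,0,5],velocity=50)
p=sense()["eef_pos"];print((np.array(proj("scene",p))-[225,160])*10)
im=camera("scene")[160:220,225:305].astype(float)
im=255*(im/255)**.6
cv2.imwrite("pics/s4.png",cv2.resize(im.astype(np.uint8),None,fx=10,fy=10,interpolation=cv2.INTER_CUBIC)[:,:,::-1])
E
```

```text
-0.04023947669301586
False
10.5167 [ 0.40012203  0.28499026 -0.09305189] [383.05462843 268.59983843 -24.89946285] [ 0.17991035  2.87443241 -0.02355052]
[201.38714406 560.48037514]
```

View pics/s4.png

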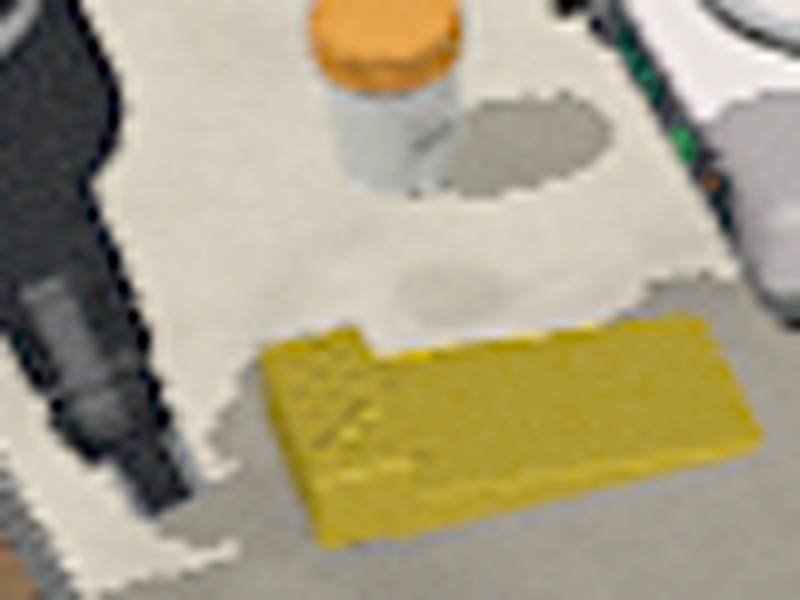

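Still no contact, although the shadow shows the tips nearly touching. I'll keep probing gently.

```bash
python3 - <<'E'
from h import *
print(servo_line(pp(-12,-60),velocity=25,f_stop=3)); s=sense();print(s["t"],s["ft_force"],s["eef_pos"],s["tcp_rot"],s["grip_width"],s["joints"])
im=camera("scene");cv2.imwrite("pics/s5raw.png",im[:,:,::-1])
t=camera("top");cv2.imwrite("pics/t5raw.png",t[:,:,::-1])
E
```

```text
True
11.3833 [-3.92040406 -1.08911774 13.06440432] [383.2665395  268.68060955 -25.98152167] [ 0.17979526  2.87399917 -0.02358172] -0.2201199647235443 [ 0.5460685   0.27819825 -0.81512009  0.27009303 -0.16191387  0.65413798]
```

```bash
python3 - <<'E'
from h import *
a=cv2.imread("pics/s5raw.png")[160:220,215:275]; b=cv2.imread("pics/t5raw.png")[220:280,255:315]
f=lambda i:cv2.resize((255*(i/255.)**.5).astype(np.uint8),None,fx=6.6,fy=6.6,interpolation=cv2.INTER_CUBIC)
cv2.imwrite("pics/c5.png",np.hstack([f(a),f(b)]))
for u,v in((155,515),(190,492),(172,505)): print(unproj("scene",160+v/10,225+u/10,5).round(1))
E
```

```text
[371.4 265.3   5. ]
[382.8 269.4   5. ]
[376.8 266.9   5. ]
```

View pics/c5.png

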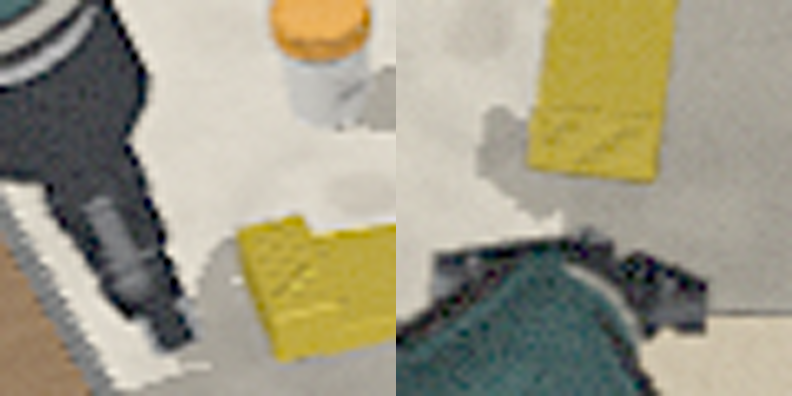

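The tip sits about 26 mm behind the reported TCP, along the tool axis. Both the bench contact and the picture agree, so I'll use the measured value and push.

```bash
python3 - <<'E'
from h import *
servo_line(pp(-12,-16),velocity=60); wait(.2); f0=sense()["ft_force"]
print(servo_line(pp(43,-16),velocity=40,f_stop=4)); s=sense();print(s["t"],s["ft_force"]-f0,s["eef_pos"])
print(servo_line(pp(118,-16),velocity=18,f_stop=2.2)); s=sense();print(s["t"],(s["ft_force"]-f0)@A,s["eef_pos"],(s["eef_pos"]-pp(0,-16))@A)
wait(.2);s=sense();print((s["ft_force"]-f0)@A)
np.save("f0.npy",f0)
t=camera("top")[150:250,235:325];a=camera("scene")[130:220,250:340]
f=lambda i:cv2.resize((255*(i/255.)**.6).astype(np.uint8),(396,396),interpolation=cv2.INTER_CUBIC)
cv2.imwrite("pics/c6.png",np.hstack([f(a),f(t)])[:,:,::-1])
E
```

```text
False
13.525 [-0.55583351 -0.44353486 -0.21805113] [437.34877946 261.72809738 -15.99973257]
True
16.0333 0.7296873407764606 [485.46032356 255.50213247 -16.35235552] 91.31487045391819
0.631904150552998
```

View pics/c6.png

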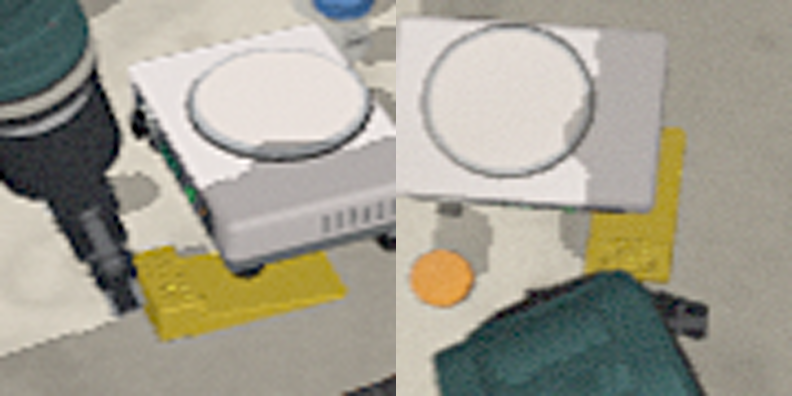

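The wedge is under the foot and well lined up: the scene crop shows the foot over the yellow slope at (250, 268). The force reading is still only noise, so I'll advance in small steps with averaged force.

```bash
python3 - <<'E'
from h import *
f0=np.load("f0.npy"); p=unproj("top",182.8,299.5,2);print("thin right corner",p,"expected advance",(p[:2]-W)@A[:2])
def F(n=8):
    v=[]
    for _ in range(n): wait(.02); v.append(sense()["ft_force"]-f0)
    return np.mean(v,0)
d=91.3; print(F().round(2))
for i in range(8):
    d+=2; servo_line(pp(d,-16),velocity=20); f=F(); print(d,(f@A).round(2),f.round(2),sense()["eef_pos"][0].round(1))
    if -(f@A)>3: break
print(sense()["t"])
E
```

```text
thin right corner [606.41969969 216.4705059    2.        ] expected advance 77.69673891750644
[ 0.12 -0.3  -0.32]
93.3 -1.53 [-1.55  0.01 -0.91] 487.3
95.3 -3.45 [-3.56 -0.6  -0.8 ] 489.2
17.2583
```

```bash
python3 - <<'E'
from h import *
f0=np.load("f0.npy")
def F(n=8):
    v=[]
    for _ in range(n): wait(.02); v.append(sense()["ft_force"])
    return np.mean(v,0)
servo_line(pp(96.6,-16),velocity=15); print("push",((F()-f0)@A).round(2))
servo_line(pp(60,-16),velocity=80); servo_line(pp(60,75),velocity=120)
V=rot(0); C=np.array([555,250.5,0])
goto(C+[0,0,65],V); wait(.2); b=F(); print("base",b,sense()["eef_pos"])
np.save("b.npy",b)
im=camera("top")[150:250,235:325];a=camera("scene")[130:220,250:340]
f=lambda i:cv2.resize((255*(i/255.)**.6).astype(np.uint8),(396,396),interpolation=cv2.INTER_CUBIC)
cv2.imwrite("pics/c7.png",np.hstack([f(a),f(im)])[:,:,::-1]); print(sense()["t"])
E
```

```text
push -4.82
base [-0.02890416  0.31690061  0.26856302] [554.33016207 250.85393412  65.46262666]
20.175
```

View pics/c7.png

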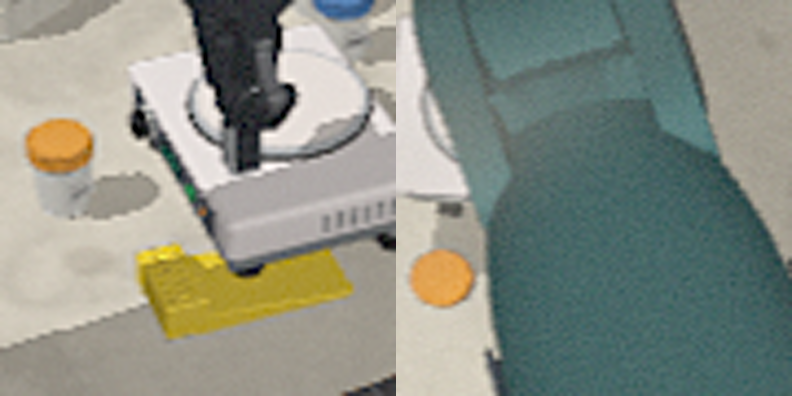

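The wedge stayed in place after release, and the tips hang above the corner. I'll check the tip's lateral position by projection, then press.

```bash
python3 - <<'E'
from h import *
b=np.load("b.npy"); C=np.array([555,250.5,0])
t=unproj("scene",130+168*90/396,250+242*90/396,91.5); print("tip seen",t.round(1))
def F(n=8):
    v=[]
    for _ in range(n): wait(.02); v.append(sense()["ft_force"]-b)
    return np.mean(v,0)
servo_line(C+[0,0,45],velocity=40)
print(servo_line(C+[0,0,25],velocity=8,f_stop=2.5)); s=sense();z=s["eef_pos"][2];print("contact",z,F().round(2),s["t"])
for i in range(8):
    z-=.3; servo_line(C+[0,0,z],velocity=5); f=F(5); print(sense()["eef_pos"][2].round(2),f.round(2))
    if f[2]>10: break
wait(.4); print(F().round(2),sense()["t"])
im=camera("scene");cv2.imwrite("pics/press.png",im[:,:,::-1])
E
```

```text
tip seen [556.  251.5  91.5]
True
contact 37.37321926258576 [-0.29 -0.37  4.95] 22.0083
37.39 [-1.92 -0.95  5.75]
37.3 [-3.   -1.43  9.01]
37.26 [-4.54 -1.51 12.63]
[-4.32 -1.93 12.34] 23.675
```

The corner is stiff: 12 N moves it about 0.1 mm, where an unsupported corner would dip at about 4 N. I'll release, retreat and check.

```bash
python3 - <<'E'
from h import *
s=sense();p=s["eef_pos"]
servo_line(p+[0,0,60],velocity=60)
goto([300,150,180],rot(0)); wait(.3); s=sense();print(s["t"],s["ft_force"])
im=camera("top")[145:255,225:325];a=camera("scene")[130:220,250:340]
f=lambda i,w,h:cv2.resize((255*(i/255.)**.7).astype(np.uint8),(w,h),interpolation=cv2.INTER_CUBIC)
cv2.imwrite("pics/end.png",np.hstack([f(a,360,495),f(im,440,495)])[:,:,::-1] if 0 else np.hstack([cv2.copyMakeBorder(f(a,360,360),0,124,0,0,0),f(im,440,484)])[:,:,::-1])
E
```

```text
26.3 [ 0.00189244 -0.42076499  0.34047623]
```

View pics/end.png

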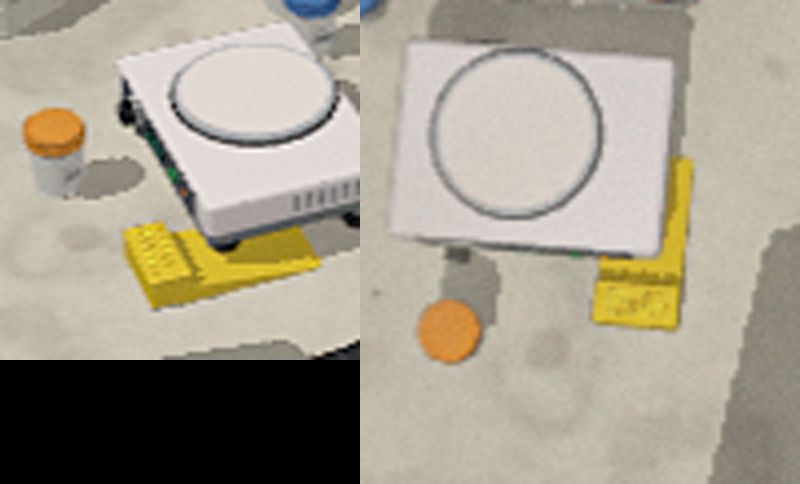

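The final view shows the wedge under the foot, and the stirrer corner at (293, 203) against (292, 203) at the start. The cup is unmoved and the arm is clear, so I'll hand in.

```bash
python3 -c "
from h import *
finish_job()"
```

```text
the job is handed in; nothing more can be done
```

I pushed the wedge thin edge first under the front right foot, tested the corner by pressing on it, let go and handed the job in. The last robot time I read was about 26 s of the 48 s allowed.

- **Wedge:** it started to bear on the foot about 5 mm before the end of the push. I stopped at about 4.8 N, between "just snug" (2 N) and "far too deep" (12 N). That leaves the foot raised by roughly 0.5 mm.
- **Press check:** pressing on the top above the foot, up to about 12 N, moved the corner only about 0.1 mm. Unsupported, it would dip at about 4 N.
- **Final pictures:** the wedge is still under the foot, and the stirrer is in its place to within about 1 px. The cup has not moved and the arm is clear. The final crops did not show the decapper, scanner and wipe pack, so I did not check those at the end; the arm did not work near them.

**Disagreements:**
- **Fingertip position:** the fingertips were about 26–29 mm behind the reported TCP, although the data says they stand 11 mm ahead of it. My first push therefore passed above the wedge. I found the true length by touching the bench beside the wedge, at up to about 13 N, and used that value afterwards.
- **Early force stop:** one stop during the push was triggered by sensor noise. I finished the push in small steps with averaged force readings.

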